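# Open the scrap-box grate with its lever

## Task

Push the safety stop out from under the lever until it is fully across, then press the lever's rubber pad all the way down onto the bumper so that the short end raises the heavy grate of the scrap box, and finish while still holding the lever down and the grate open. Only push and press with the fingers: do not lift the lever out of its cradle, do not touch the grate itself, and leave the shoe last, the tin and the jar standing where they are.

Things in the scene. Friction and masses are not known exactly. Their poses are not given: they have to be found in the camera images.
- station: Fixed lever station: grey base plate 370 x 130 x 10 mm, teal fulcrum with two cheeks, teal scrap box 100 x 170 x 104 mm. Origin on the bench under the fulcrum; place and yaw vary. x runs along the lever: the long arm points to -x (the robot's side), the box lies at x = +115 to +215 mm; z up.
- lever: Loose steel lever, 0.8 kg, its 12 mm cross pin resting in open slots of the cheeks. Origin on the pin axis, 95 mm above the bench; axes as the station's at rest. Long arm: bar 20 x 18 mm, 255 mm towards -x, rising 0.28 rad at rest. Short end (+x): heavy dark toe block, 90 mm from the pin, 3 mm under the grate's lip. Cannot go down while the safety stop is under it.
- pad_top (a point): Centre of the top of the black rubber pad (50 x 50 x 12 mm) at the end of the long arm. At rest 215 mm from the pin towards station -x, 179 mm above the bench, tilted 0.28 rad, outer end higher. It lies 21 mm above the arm's centre line, 230 mm along it from the pin. Fully down (3 to 8 N on the way): 228 mm from the pin, 56 mm above the bench, outer end lower by 0.26 rad.
- bumper_top (a point): Top centre of the fixed rubber bumper, a post of 32 mm diameter at station x = -170 mm, y = 0, 40.5 mm above the bench. The lever arm lies on it when fully down, sloping down at 0.26 rad (0.54 rad of turn from rest).
- push_plate (a point): Centre of the outer face of the safety stop's upright push plate (50 mm along station x, 8 mm thick, 12 to 72 mm above the bench), at station x = -110 mm. The face looks to station +y, at y = +113 mm when the stop is at 0. Push it towards station -y. Axes as the station's. A 12 mm rod 30 mm above the bench joins it to the stop block.
- stop (a joint): Travel of the safety stop in m: 0 = steel block (30 x 30 mm, top 100 mm above the bench) centred under the lever arm, 0.055 = fully across at its end stop, the block clear of the lever on the station's -y side. Starts at 0 to 0.012; needs about 3 N and stays where it is left.
- grate_lip (a point): Middle of the upper edge of the free lip of the slotted steel grate (150 x 170 x 14 mm, about 2.2 kg) lying on the scrap box, at station x = +65 mm, 119 mm above the bench when closed. The grate is hinged at its far edge, along station y at x = +215 mm. The lever's toe lies under the lip. With the lever on the bumper the lip is about 43 mm higher; it falls shut when the lever is let go.
- last: Bystander: black shoe last with a green heel cone, 245 x 68 x 100 mm, origin under its centre, lying to the right of the fulcrum.
- tin: Bystander: plain metal can, 60 mm diameter, 85 mm high, origin under its centre, either right of the lever's arm or left of the fulcrum.
- pot: Bystander: amber glass jar, 56 mm diameter, 95 mm high, origin under its centre, in the other of these two places.

How it is judged:
By the outcome, as a careful person would: the job done as asked, in the order asked, and still so for the second after the job is handed in, while the arm keeps its last pose, push and grip.
It also fails if it takes over 45 s, if anything falls off the work surface, if the arm or the gripper's body presses on something with over 40 N, if the wrist force passes 120 N, or if a joint passes its speed limit or range.

## Robot

A 6-joint arm with a two-finger parallel gripper is mounted at the origin on the work surface. World frame = base frame: x ahead of the robot, y to its left, z up, the work surface at z = 0. Lengths are in m, angles in rad, forces in N, time in s.
With the tool pointing down it reaches from about 0.25 to 0.775 m from the base axis. Payload 4 kg.
Tool frame: the origin (TCP) lies midway between the tips of the shut fingers; the grasp point (between the pads) lies 19 mm behind it; z points along the fingers, y is the direction in which the jaws open and shut (so a half turn about z gives the same grasp; the last joint's range is limited). The gripper opens to 94 mm and grips with 3 to 60 N. Pads are 16 mm wide; open, the fingers measure 119 mm over their backs; the gripper's body (75 mm by 177 mm) begins 78 mm behind the grasp point.
Start: joints at [1.15, 0.087, 1.371, -0, 1.684, -0.103], TCP at [0.172, 0.522, 0.206] pointing down, gripper open.
Joint ranges: [-3.1, 3.1], [-0.76, 2.03], [0.27, 2.55], [-1.08, 4.22], [0.17, 2.65], [-2.57, 2.57]. Speed limits (rad/s): [2.79, 2.79, 3.14, 3.14, 3.14, 3.14].

## Interface

Orientations are given as a unit quaternion [w, x, y, z].
In Python, from workcell import manip, cams gives the robot as it stands.
- The arm moves only by the tool arm_command, never from a script. Its argument "increments" is text: rows parted by semicolons, each of 6 numbers parted by spaces: the shift along the tool's x, y, z in m, then the turn, a rotation vector about the tool's x, y, z in degrees. A call has exactly 10 rows; each row is the pose to reach, as a shift and turn from the pose commanded when the call began, along the tool's axes at that moment; what a row does not reach only later rows make up. A row lasts 1/10 s, in which the tool goes at most 50 mm and 8.59 degrees, less where a joint would pass 70% of its speed; a pose out of reach is approached as far as the arm can. A call with a gripper value outside its range is refused whole. "claw" is the finger opening in m, from 0 to 0.094, set as the call begins (left out, the last holds). The fingers move at their own pace and stop on an object; "squeeze" is the grip in N (left out, the last holds). Time passes only in rows, so rows that repeat a pose let the fingers close, or fill a call up. It gives the time, the measured TCP pose, the force and the opening at its end, in the units of the state.
- manip.get_state(): the state, without advancing time (a new reading comes with each control period).
- cams.capture(name): name is "scene" or "top" or "wrist"; returns (picture, depth): 480x640x3 uint8, red, green, blue; 480x640 float32, m along the optical axis (not along the pixel's ray), 0 where there is no reading.
- cams.camera_params(name): a dict with "mtx" (3x3 intrinsics, pixels), "distortion" ([k1, k2, p1, p2, k3] as OpenCV has them; the pictures are not rectified), "cam_to_world" (4x4, takes a point from camera to world coordinates); the wrist camera has in their place "mount" (4x4, takes a point from camera to tool coordinates, whose origin is the TCP and whose axes are the flange's). Camera axes: x right, y up, looking along -z (the intrinsics and any distortion apply to the point x, -y, -z); pixel columns grow to the right and rows downward; lengths in m; the calibration is good to about 2 mm. A picture is of the moment at which its call begins: read the wrist's pose just before it. camera_params takes no time and is no camera call.
- manip.close_job(): hands the job in, once; it reports no verdict.
The state is a dict: "clock": time; "joints": joint angles; "qvel": joint speeds; "joint_efforts": joint torques, N m; "tool_pos": TCP position; "tool_rot": TCP orientation; "contact_force": force on the tool from outside, world axes, zero at the start; "wrist_torque": the same for the moment, N m; "width": finger opening in m.
Only numpy, scipy, OpenCV 4.12 (cv2) and the standard library are available. Lean on these libraries where they do the work, as an engineer would, in place of code of your own. Each camera call takes 0.05 s, during which the arm holds its last target.

## Working session

There is one attempt and no reset: what is moved stays moved. The work goes in short steps, Python scripts to look and compute and a tool call to move; the robot and the scene stay as the last step left them, time stands still between calls to the robot, and variables do not carry over. Pictures are saved under pics/ and viewed, and the job is handed in when it is done.

Besides the shell and the picture viewer there is one more tool, called after "Request:" by a JSON object that holds its "fn" and its "kwargs", one argument or row to a line. arm_command: Moves the arm, as the interface text tells. Its arguments: {"type":"object","properties":{"increments":{"type":"string"},"claw":{"type":"number"},"squeeze":{"type":"number"}},"required":["increments"]}

```bash
mkdir -p pics; ls
python3 - <<'E'
from workcell import manip,cams
import cv2,numpy as np
print(manip.get_state())
for n in ("scene","top"):
    p,d=cams.capture(n); cv2.imwrite(f"pics/{n}0.png",p[:,:,::-1]); np.savez(f"{n}0.npz",p=p,d=d)
    c=cams.camera_params(n); print(n,c)
print(cams.camera_params("wrist"))
E
```

```text
pics
{'clock': 0.0, 'joints': array([ 1.14988876e+00,  8.79352634e-02,  1.37223581e+00, -4.28990930e-05,
        1.68358946e+00, -1.03096588e-01]), 'qvel': array([ 0.00093099, -0.00109415,  0.00080569,  0.00033844,  0.00021565,
        0.00043623]), 'joint_efforts': array([ 6.79660152e-04, -3.40175772e+01, -3.02432299e+01,  7.19998218e-02,
        3.29488493e-02, -1.68606443e-04]), 'tool_pos': array([0.17166156, 0.52195176, 0.20432432]), 'tool_rot': array([-2.60167864e-04,  1.58239850e-01,  9.87400109e-01, -1.05246893e-03]), 'contact_force': array([-0.12332465, -0.02966082, -0.55029742]), 'wrist_torque': array([-0.00187527,  0.03280352,  0.03093156]), 'width': 0.09361856526815815}
scene {'mtx': array([[589.0515266 ,   0.        , 316.79727884],
       [  0.        , 589.0515266 , 246.65876377],
       [  0.        ,   0.        ,   1.        ]]), 'distortion': array([-0.14189681,  0.        ,  0.        ,  0.        ,  0.        ]), 'cam_to_world': array([[-0.67044618, -0.64706263,  0.36305906,  0.96463381],
       [ 0.7418835 , -0.57769609,  0.34040581,  0.29727111],
       [-0.0105
[... 527 characters left out ...]
9731355,  0.99484599,  0.9535508 ],
       [ 0.        ,  0.        ,  0.        ,  1.        ]])}
{'mtx': array([[425.990512  ,   0.        , 322.74131421],
       [  0.        , 425.990512  , 241.56149   ],
       [  0.        ,   0.        ,   1.        ]]), 'distortion': array([-0.09549235,  0.        ,  0.        ,  0.        ,  0.        ]), 'mount': array([[ 8.46690616e-04,  9.69257663e-01,  2.46046471e-01,
         7.04821335e-02],
       [ 9.99999531e-01, -9.36360108e-04,  2.47449155e-04,
         1.86424007e-04],
       [ 4.70230090e-04,  2.46046146e-01, -9.69258001e-01,
        -1.79528467e-01],
       [ 0.00000000e+00,  0.00000000e+00,  0.00000000e+00,
         1.00000000e+00]])}
```

View pics/scene0.png

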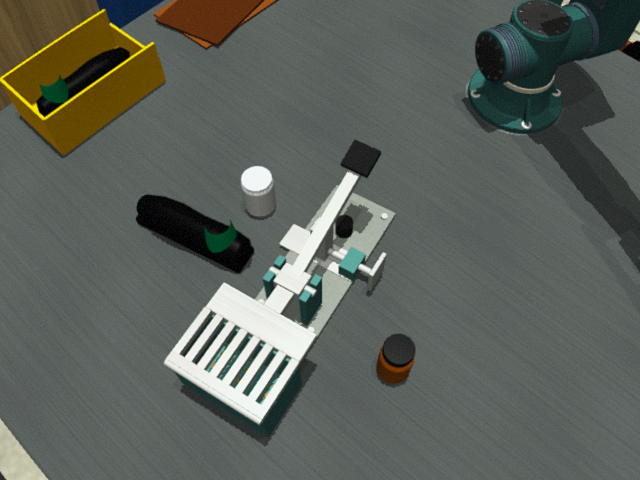

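View pics/top0.png

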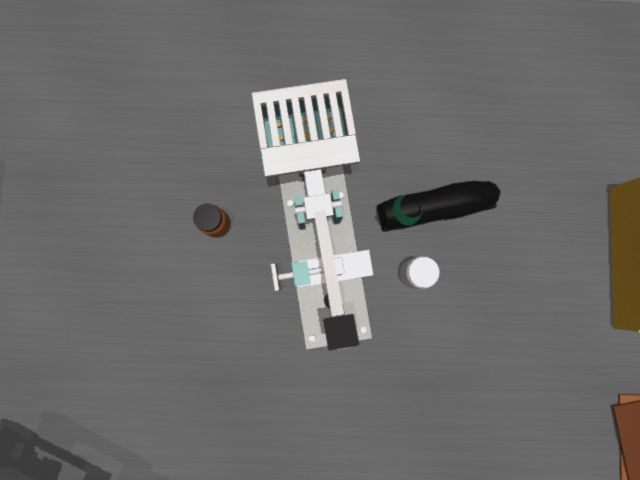

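The top view shows the black pad at about (341,332), the push plate at (275,277), the grate lip's near edge from about (264,174) to (358,163), and the fulcrum near (318,206). In the scene view, the push plate is at (376,270) and the pad at (361,158). Next I'll measure these.

```bash
cat > h.py <<'E'
import cv2,numpy as np
from workcell import manip,cams
def ray(n,uv):
    c=cams.camera_params(n)
    q=cv2.undistortPoints(np.array(uv,float).reshape(-1,1,2),c["mtx"],c["distortion"])[:,0]
    T=c["cam_to_world"]; d=np.c_[q[:,0],-q[:,1],-np.ones(len(q))]@T[:3,:3].T
    return T[:3,3],d
def onz(n,uv,z):
    o,d=ray(n,uv); return o+d*((z-o[2])/d[:,2])[:,None]
def ondepth(n,uv,D):
    o,d=ray(n,uv); uv=np.array(uv).astype(int).reshape(-1,2); return o+d*D[uv[:,1],uv[:,0]][:,None]
E
python3 - <<'E'
from h import *
t=np.load("top0.npz");p,d=t["p"],t["d"]
g=cv2.cvtColor(p,cv2.COLOR_RGB2GRAY); hsv=cv2.cvtColor(p,cv2.COLOR_RGB2HSV)
# pad
m=np.zeros_like(g); m[310:352,320:362]=(g[310:352,320:362]<45)
n,l,s,c=cv2.connectedComponentsWithStats(m); i=1+np.argmax(s[1:,4]); print("pad",s[i],c[i])
ct,_=cv2.findContours((l==i).astype(np.uint8),0,2); print(cv2.minAreaRect(ct[0]))
print("pad onz",onz("top",c[i],.179),"depth",ondepth("top",c[i],d))
# grate
def bright(x0,y0,x1,y1,th):
    m=np.zeros_like(g); m[y0:y1,x0:x1]=g[y0:y1,x0:x1]>th; return m
m=bright(245,70,365,180,170);ct,_=cv2.findContours(m,0,2);k=max(ct,key=cv2.contourArea)
bx=cv2.boxPoints(cv2.minAreaRect(k)); P=onz("top",bx,.119);print("grate",bx,P,np.linalg.norm(P-np.roll(P,1,0),axis=1),ondepth("top",[[310,155]],d))
# bolts
b=[]
for u,v in [(312,339),(363,330),(291,203),(341,195)]:
    print("bolt",onz("top",[u,v],.012),ondepth("top",[[u,v]],d))
# plate
m=bright(266,255,281,298,150);ct,_=cv2.findContours(m,0,2);k=max(ct,key=cv2.contourArea);r=cv2.minAreaRect(k)
print("plate",r,cv2.boxPoints(r),onz("top",cv2.boxPoints(r),.072),ondepth("top",[[275,277]],d))
v=p[60:360,180:460]; cv2.imwrite("pics/topz.png",cv2.resize(v[:,:,::-1],None,fx=2,fy=2,interpolation=2)[:600])
E
```

```text
Traceback (most recent call last):
ValueError: attempt to get argmax of an empty sequence
```

Run:
```python
from h import *
t=np.load("top0.npz");p,d=t["p"],t["d"]
g=cv2.cvtColor(p,cv2.COLOR_RGB2GRAY)
print(g[332,310:372:3], d[332,310:372:3]);print(g[277,260:300:2]); print(g[155,240:370:6]); print(d[155,240:370:10])
v=p[60:360,180:460]; cv2.imwrite("pics/topz.png",cv2.resize(v[:,:,::-1],None,fx=2,fy=2,interpolation=2)[:600])
```

```text
[191 192 191 190 120  70  47  48  49  48  50  49  48  49  49  51 190 189
 225 189 176] [0.9305833  0.9305025  0.9333609  0.93046755 0.92916393 0.7727962
 0.76395804 0.7649771  0.7624921  0.76478845 0.76489264 0.76308197
 0.7654049  0.7652897  0.7634894  0.76337427 0.9345329  0.9318789
 0.92705303 0.93513525 0.92981833]
[106 106 104 103 103 104 144 233 214 173 228 219 212 207 196 180 165 184
 190 190]
[106 107 107 106 234 233 233 233 232 230 231 231 229 229 230 232 233 234
 233 234 104 106]
[0.97108185 0.9702562  0.96848786 0.84975487 0.85515934 0.85059136
 0.85099363 0.85108054 0.851966   0.85253847 0.8524411  0.8578998
 0.9791785 ]
```

View pics/topz.png

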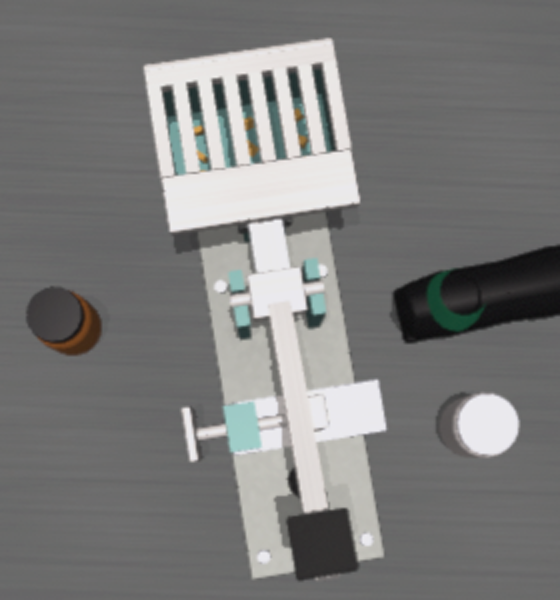

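The zoomed picture (2x, offset (180,60)) shows the plate's top from (183,408) to (195,461), the pad at (322,544), the lip's near edge from (172,231) to (358,203), and the jar and tin well away on either side.

Run:
```python
from h import *
t=np.load("top0.npz");p,d=t["p"],t["d"]
g=cv2.cvtColor(p,cv2.COLOR_RGB2GRAY)
def rect(m,x0,y0,x1,y1):
    z=np.zeros_like(g);z[y0:y1,x0:x1]=m[y0:y1,x0:x1]; z=z.astype(np.uint8)
    ct,_=cv2.findContours(z,0,2);k=max(ct,key=cv2.contourArea);r=cv2.minAreaRect(k);return r,cv2.boxPoints(r)
r,b=rect((g<62)&(d<.82),318,306,366,356); pad=onz("top",r[0],.179)[0]; print("pad",r,pad,np.median(ondepth("top",[[u,v] for u in range(334,348,2) for v in range(324,340,2)],d),0))
r,b=rect(g>160,245,70,365,180);P=onz("top",b,.119);print("grate",r,P,np.linalg.norm(P-np.roll(P,1,0),axis=1)); 
r,b=rect(g>150,266,255,278,298);Q=onz("top",b,.072);print("plate",r,Q,np.linalg.norm(Q-np.roll(Q,1,0),axis=1),ondepth("top",[[275,277]],d))
B=np.vstack([onz("top",x,.012) for x in [(312,338.5),(363.5,330),(290.5,203),(341,195.5)]]);print(B)
# box direction from bolts
e=(B[2]-B[0]+B[3]-B[1])[:2];f=(B[0]-B[1]+B[2]-B[3])[:2];print("yaw bolts",np.degrees([np.arctan2(e[1],e[0]),np.arctan2(-f[0],f[1])]))
gc=P[:,:2].mean(0); l=gc-pad[:2]; print("yaw pad-grate",np.degrees(np.arctan2(l[1],l[0])),np.linalg.norm(l),"expect .355")
yaw=np.arctan2(e[1],e[0]); u=np.array([np.cos(yaw),np.sin(yaw)]);v=np.array([-u[1],u[0]])
o=pad[:2]+.215*u; print("origin",o, "grate c in st",(gc-o)@u,(gc-o)@v)
print("plate st",[((q[:2]-o)@u,(q[:2]-o)@v) for q in Q]); print("bolts",[((q[:2]-o)@u,(q[:2]-o)@v) for q in B])
```

```text
pad ((340.6476745605469, 331.4743347167969), (31.56961441040039, 30.584402084350586), 80.13418579101562) [ 0.47230772 -0.05966521  0.179     ] [ 0.47299589 -0.05861132  0.17897484]
grate ((305.4045715332031, 126.63005065917969), (84.39173889160156, 96.70838165283203), 81.25383758544922) [[ 0.88306894  0.10684446  0.119     ]
 [ 0.91738112 -0.06288282  0.119     ]
 [ 0.76499496 -0.08927093  0.119     ]
 [ 0.73260384  0.07772963  0.119     ]] [0.15325605 0.17316084 0.15465404 0.17011282]
plate ((274.4645690917969, 276.9302978515625), (26.602388381958008, 4.202979564666748), 81.46923065185547) [[0.58060032 0.0644492  0.072     ]
 [0.58196143 0.05696562 0.072     ]
 [0.5346374  0.0480064  0.072     ]
 [0.5332991  0.05545612 0.072     ]] [0.04814853 0.00760636 0.04816463 0.00756897] [[0.55747435 0.05525229 0.07177875]]
[[ 0.44335504 -0.01546785  0.012     ]
 [ 0.46204998 -0.11404476  0.012     ]
 [ 0.70470415  0.03503015  0.012     ]
 [ 0.7230671  -0.06393915  0.012     ]]
yaw bolts [10.90124063 10.62469046]
yaw pad-grate 10.891592697056476 0.3586653295966469 expect .355
origin [ 0.68342796 -0.01900512] grate c in st 0.1436653245117385 -6.03950387317859e-05
plate st [(np.float64(-0.08518947404118676), np.float64(0.10139478482448683)), (np.float64(-0.08526819158329675), np.float64(0.09378883708450635)), (np.float64(-0.13343258420065285), np.float64(0.0939410566463416)), (np.float64(-0.1333378700963229), np.float64(0.10150943506419036))]
bolts [(np.float64(-0.2350717553316993), np.float64(0.04887523852115092)), (np.float64(-0.23535671905418948), np.float64(-0.05145833262700359)), (np.float64(0.03111122034274085), np.float64(0.04903650422315976)), (np.float64(0.030426057433715306), np.float64(-0.051619598329012424))]
```

```bash
cat >> h.py <<'E'
from scipy.spatial.transform import Rotation as R
YAW=np.radians(10.85);O=np.array([.6835,-.019])
U=np.array([np.cos(YAW),np.sin(YAW)]);V=np.array([-U[1],U[0]])
def st2w(x,y,z): return np.r_[O+x*U+y*V,z]
def w2st(p): q=np.array(p[:2])-O; return np.array([q@U,q@V,p[2]])
TR=R.from_matrix(np.c_[np.r_[V,0],np.r_[U,0],[0,0,-1]])
def rel(x,y,z,T=TR):
    s=manip.get_state();r=R.from_quat(s["tool_rot"],scalar_first=True)
    print("st now",w2st(s["tool_pos"]).round(4),"F",s["contact_force"].round(2),"t",s["clock"])
    print("shift",r.inv().apply(st2w(x,y,z)-s["tool_pos"]).round(4),"rot",np.degrees((r.inv()*T).as_rotvec()).round(2))
E
python3 - <<'E'
from h import *
rel(-.11,.14,.2)
print(w2st(onz("top",[208,218],.095)[0]),w2st(onz("top",[423,271],.085)[0]))
E
```

```text
st now [-0.4009  0.6277  0.2044] F [ 0.71 -0.57 -0.55] t 0.1
shift [-0.4911 -0.285   0.0049] rot [-1.100e-01  5.000e-02  6.094e+01]
[0.01184472 0.19679686 0.095     ] [-0.14199147 -0.16871719  0.085     ]
```

Request:
{"fn": "arm_command", "kwargs": {
  "increments": "-0.041 -0.024 0 0 0 6.1; -0.082 -0.048 0 0 0 12.2; -0.123 -0.071 0 0 0 18.3; -0.164 -0.095 0 0 0 24.4; -0.205 -0.119 0 0 0 30.5; -0.246 -0.143 0 0 0 36.6; -0.287 -0.166 0 0 0 42.7; -0.328 -0.19 0 0 0 48.8; -0.369 -0.214 0 0 0 54.9; -0.41 -0.238 0 0 0 61",
  "claw": 0,
  "squeeze": 20
}}

```text
clock: 1.1
tool_pos: [0.4877, 0.1665, 0.2051]
tool_rot: [-0.0, 0.639, 0.769, -0.0]
contact_force: [-0.6, 0.8, -0.1]
width: 0.0173
```

Run:
```python
from h import *
rel(-.11,.14,.2);rel(-.11,.14,.045)
```

```text
st now [-0.1574  0.2191  0.2051] F [-0.64  0.75 -0.05] t 1.1
shift [-0.0788  0.0478  0.005 ] rot [-0.03 -0.01 -0.32]
st now [-0.1574  0.2191  0.2051] F [-0.64  0.75 -0.05] t 1.1
shift [-0.0789  0.0479  0.16  ] rot [-0.03 -0.01 -0.32]
```

Request:
{"fn": "arm_command", "kwargs": {
  "increments": "-0.035 0.02 0.01 0 0 0; -0.07 0.04 0.03 0 0 0; -0.075 0.045 0.06 0 0 0; -0.075 0.045 0.09 0 0 0; -0.075 0.045 0.12 0 0 0; -0.075 0.045 0.145 0 0 0; -0.075 0.045 0.157 0 0 0; -0.075 0.045 0.157 0 0 0; -0.075 0.045 0.157 0 0 0; -0.075 0.045 0.157 0 0 0"
}}

```text
clock: 2.1
tool_pos: [0.5466, 0.1033, 0.0505]
tool_rot: [0.001, 0.637, 0.771, 0.001]
contact_force: [0.1, 1.1, 0.6]
width: 0.0006
```

Run:
```python
from h import *
rel(-.11,.113,.045)
print(manip.get_state()["width"])
for n in ("scene","wrist"):
    p,d=cams.capture(n); cv2.imwrite(f"pics/{n}1.png",p[:,:,::-1])
```

```text
st now [-0.1115  0.1458  0.0505] F [0.14 1.1  0.58] t 2.1
shift [-0.0328  0.0015  0.0055] rot [ 0.21  0.02 -0.05]
0.0005997429962917724
```

View pics/scene1.png

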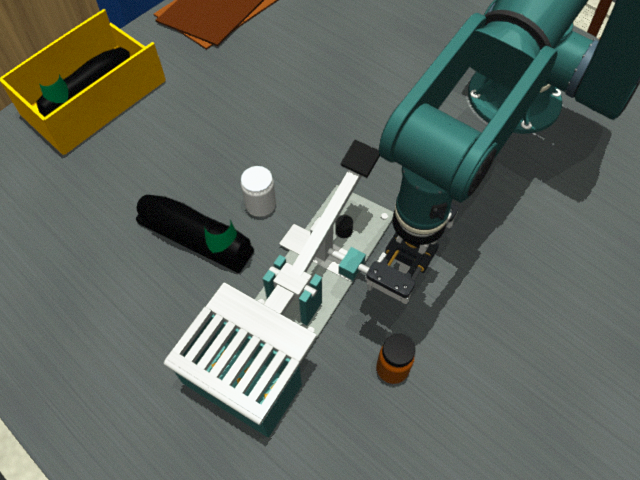

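View pics/wrist1.png

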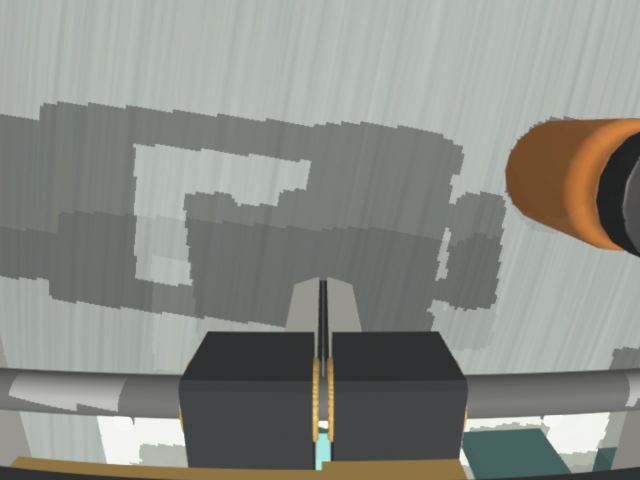

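The closed fingers stand outside the push plate. The wrist is near the pad at (361,158) in this view, so I'll check how high the arm is above it before pushing.

Run:
```python
from h import *
p,d=cams.capture("scene")
for uv in [(400,125),(395,150),(410,165),(440,160),(470,180),(420,190),(420,215),(400,235),(385,260),(391,275),(372,265)]:
    w=ondepth("scene",[uv],d)[0]; print(uv,w2st(w).round(3))
```

```text
(400, 125) [-0.092  0.102  0.436]
(395, 150) [-0.078  0.106  0.409]
(410, 165) [-0.075  0.128  0.399]
(440, 160) [-0.078  0.16   0.426]
(470, 180) [-0.074  0.199  0.421]
(420, 190) [-0.075  0.146  0.363]
(420, 215) [-0.079  0.153  0.308]
(400, 235) [-0.077  0.133  0.243]
(385, 260) [-0.058  0.125  0.193]
(391, 275) [-0.041  0.143  0.193]
(372, 265) [-0.042  0.112  0.192]
```

Request:
{"fn": "arm_command", "kwargs": {
  "increments": "-0.01 0.002 0.003 0 0 0; -0.02 0.002 0.003 0 0 0; -0.028 0.002 0.003 0 0 0; -0.034 0.002 0.003 0 0 0; -0.04 0.002 0.003 0 0 0; -0.046 0.002 0.003 0 0 0; -0.052 0.002 0.003 0 0 0; -0.058 0.002 0.003 0 0 0; -0.064 0.002 0.003 0 0 0; -0.068 0.002 0.003 0 0 0"
}}

```text
clock: 3.25
tool_pos: [0.5601, 0.0362, 0.0454]
tool_rot: [0.0, 0.638, 0.77, 0.0]
contact_force: [0.4, 2.6, -0.1]
width: 0.0002
```

Run:
```python
from h import *
rel(-.11,.066,.045); print("F st",manip.get_state()["contact_force"][:2]@np.c_[U,V])
```

```text
st now [-0.1108  0.0774  0.0454] F [ 0.4   2.56 -0.09] t 3.25
shift [-0.0114  0.0009  0.0004] rot [ 0.01 -0.   -0.07]
F st [0.87784473 2.44029328]
```

Request:
{"fn": "arm_command", "kwargs": {
  "increments": "-0.003 0 0 0 0 0; -0.006 0 0 0 0 0; -0.008 0 0 0 0 0; -0.009 0 0 0 0 0; -0.01 0 0 0 0 0; -0.011 0 0 0 0 0; -0.012 0 0 0 0 0; -0.012 0 0 0 0 0; -0.012 0 0 0 0 0; -0.012 0 0 0 0 0"
}}

```text
clock: 4.25
tool_pos: [0.5622, 0.0253, 0.0454]
tool_rot: [-0.0, 0.637, 0.771, 0.0]
contact_force: [1.2, 4.6, -0.7]
width: 0.0007
```

Run:
```python
from h import *
rel(-.11,.066,.045); print("F st",manip.get_state()["contact_force"][:2]@np.c_[U,V])
```

```text
st now [-0.1108  0.0664  0.0454] F [ 1.2   4.55 -0.69] t 4.25
shift [-0.0004  0.0008  0.0004] rot [ 0.01 -0.05 -0.04]
F st [2.03796418 4.2432546 ]
```

Force is just starting to rise. I'll push a little further to confirm the end stop.

Request:
{"fn": "arm_command", "kwargs": {
  "increments": "-0.001 0 0 0 0 0; -0.002 0 0 0 0 0; -0.003 0 0 0 0 0; -0.004 0 0 0 0 0; -0.005 0 0 0 0 0; -0.005 0 0 0 0 0; -0.005 0 0 0 0 0; -0.005 0 0 0 0 0; -0.005 0 0 0 0 0; -0.005 0 0 0 0 0"
}}

```text
clock: 5.25
tool_pos: [0.5622, 0.0254, 0.0455]
tool_rot: [-0.004, 0.637, 0.771, 0.003]
contact_force: [-1.2, 15.8, 1.5]
width: 0.0002
```

Run:
```python
from h import *
rel(-.11,.066,.045); print("F st",manip.get_state()["contact_force"][:2]@np.c_[U,V])
p,d=cams.capture("top"); cv2.imwrite("pics/top2.png",cv2.resize(p[60:360,180:460,::-1],None,fx=2,fy=2,interpolation=2))
```

```text
st now [-0.1108  0.0664  0.0455] F [-1.22 15.78  1.55] t 5.25
shift [-0.0004  0.0008  0.0005] rot [ 0.   -0.57  0.04]
F st [ 1.77441631 15.72454473]
```

View pics/top2.png

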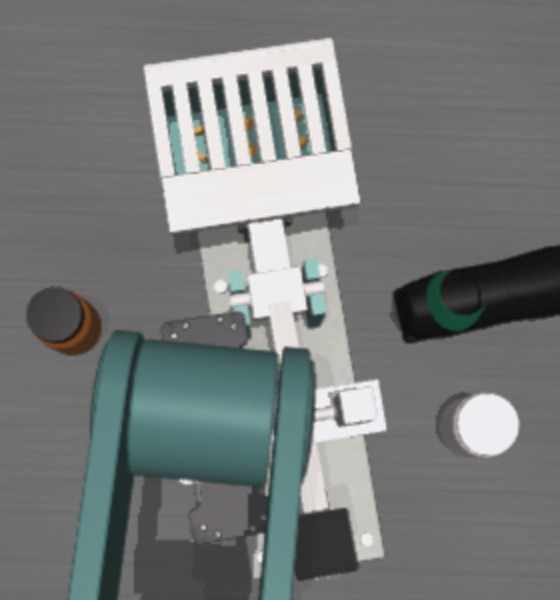

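The stop is fully across: it doesn't move at 15.8 N, the plate face is at about y=0.058, and the block at (357,405) is clear of the lever. Next I retreat, rise and go over the pad.

Request:
{"fn": "arm_command", "kwargs": {
  "increments": "0.02 0 0 0 0 0; 0.045 0 0 0 0 0; 0.045 0 -0.03 0 0 0; 0.045 0 -0.07 0 0 0; 0.045 0 -0.11 0 0 0; 0.045 0 -0.15 0 0 0; 0.045 0 -0.18 0 0 0; 0.045 -0.02 -0.185 0 0 0; 0.03 -0.05 -0.185 0 0 0; 0 -0.08 -0.185 0 0 0"
}}

```text
clock: 6.3
tool_pos: [0.4836, 0.0039, 0.2313]
tool_rot: [0.001, 0.637, 0.771, -0.001]
contact_force: [1.3, -0.4, 0.2]
width: 0.0005
```

Request:
{"fn": "arm_command", "kwargs": {
  "increments": "-0.03 -0.015 0 0 0 0; -0.061 -0.024 0 0 0 0; -0.061 -0.024 0 0 0 0; -0.061 -0.024 0 0 0 0; -0.061 -0.024 0 0 0 0; -0.061 -0.024 0.01 0 0 0; -0.061 -0.024 0.02 0 0 0; -0.061 -0.024 0.03 0 0 0; -0.061 -0.024 0.03 0 0 0; -0.061 -0.024 0.03 0 0 0"
}}

```text
clock: 7.3
tool_pos: [0.4721, -0.0592, 0.1997]
tool_rot: [-0.001, 0.637, 0.771, -0.0]
contact_force: [-0.4, -0.1, -0.7]
width: 0.0005
```

Run:
```python
from h import *
rel(-.215,0,.18)
p,d=cams.capture("scene"); cv2.imwrite("pics/scene3.png",p[:,:,::-1])
```

```text
st now [-0.2152  0.0003  0.1997] F [-0.39 -0.15 -0.68] t 7.3
shift [-0.0003  0.0003  0.0197] rot [-0.07 -0.03 -0.03]
```

View pics/scene3.png

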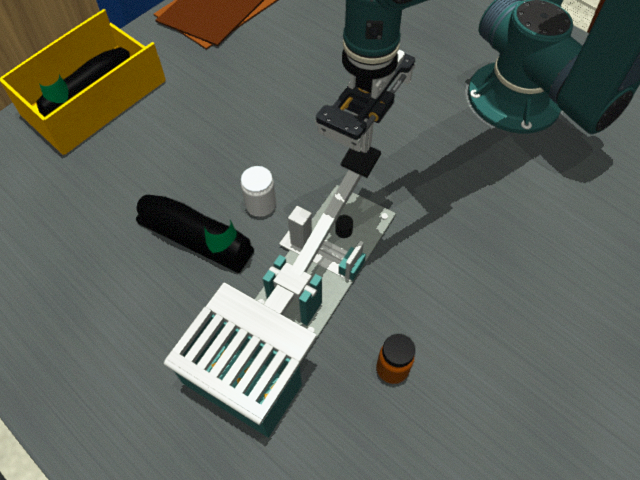

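The stop block at (300,222) now stands clear beside the arm, and the fingers are above the pad at (361,152). Now I press along the lever's arc.

Request:
{"fn": "arm_command", "kwargs": {
  "increments": "0 0 0.01 0 0 0; 0 0 0.015 0 0 0; 0 0 0.019 0 0 0; 0 -0.001 0.023 0 0 0; 0 -0.002 0.027 0 0 0; 0 -0.003 0.031 0 0 0; 0 -0.005 0.036 0 0 0; 0 -0.006 0.042 0 0 0; 0 -0.008 0.048 0 0 0; 0 -0.009 0.054 0 0 0"
}}

```text
clock: 8.35
tool_pos: [0.4629, -0.0616, 0.1482]
tool_rot: [0.0, 0.638, 0.77, -0.0]
contact_force: [-5.4, -0.3, 9.4]
width: 0.0007
```

Run:
```python
from h import *
rel(-.23,0,.116)
p,d=cams.capture("scene"); cv2.imwrite("pics/scene4.png",p[:,:,::-1])
```

```text
st now [-0.2246 -0.0003  0.1482] F [-5.42 -0.26  9.44] t 8.35
shift [ 0.0004 -0.0054  0.0322] rot [-0.01  0.07 -0.07]
```

View pics/scene4.png

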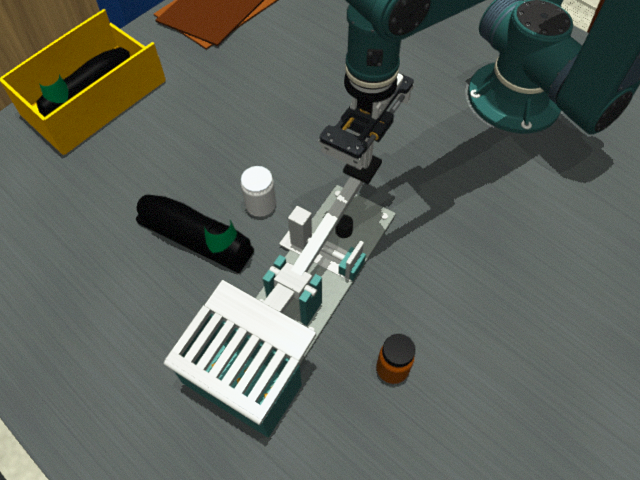

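Request:
{"fn": "arm_command", "kwargs": {
  "increments": "0 -0.003 0.004 0 0 0; 0 -0.004 0.008 0 0 0; 0 -0.005 0.012 0 0 0; 0 -0.006 0.016 0 0 0; 0 -0.007 0.02 0 0 0; 0 -0.007 0.024 0 0 0; 0 -0.008 0.028 0 0 0; 0 -0.008 0.032 0 0 0; 0 -0.008 0.036 0 0 0; 0 -0.008 0.04 0 0 0"
}}

```text
clock: 9.4
tool_pos: [0.4568, -0.0629, 0.1085]
tool_rot: [0.002, 0.637, 0.77, 0.001]
contact_force: [-1.4, 0.6, 7.6]
width: 0.0003
```

Run:
```python
from h import *
rel(-.231,0,.086)
```

```text
st now [-0.2309 -0.0004  0.1085] F [-1.43  0.58  7.64] t 9.4
shift [ 0.0005 -0.0002  0.0225] rot [ 0.2   0.08 -0.06]
```

Request:
{"fn": "arm_command", "kwargs": {
  "increments": "0 0 0.004 0 0 0; 0 -0.001 0.008 0 0 0; 0 -0.001 0.012 0 0 0; 0 -0.001 0.016 0 0 0; 0 -0.001 0.02 0 0 0; 0 -0.001 0.024 0 0 0; 0 0 0.028 0 0 0; 0 0 0.032 0 0 0; 0 0 0.036 0 0 0; 0 0 0.04 0 0 0"
}}

```text
clock: 10.4
tool_pos: [0.4578, -0.0628, 0.0688]
tool_rot: [0.002, 0.637, 0.77, 0.002]
contact_force: [0.7, 0.5, 7.9]
width: 0.0005
```

Run:
```python
from h import *
rel(-.228,0,.056)
p,d=cams.capture("scene"); cv2.imwrite("pics/scene5.png",p[:,:,::-1])
```

```text
st now [-0.2299 -0.0006  0.0688] F [0.67 0.48 7.9 ] t 10.4
shift [0.0006 0.0019 0.0128] rot [ 0.32  0.09 -0.06]
```

View pics/scene5.png

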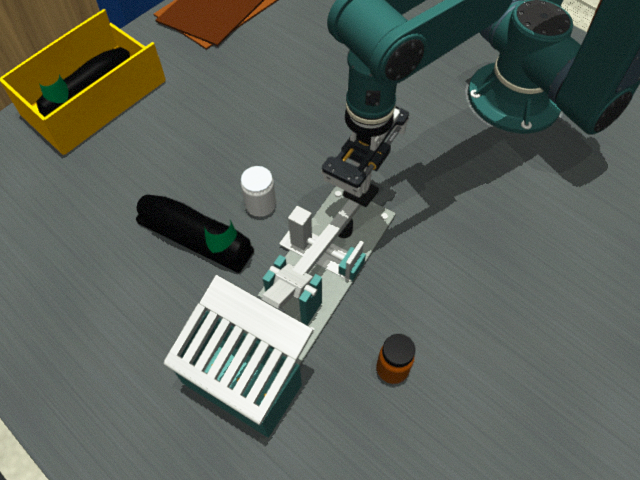

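The grate's near lip has risen to about (215,280)–(312,325) and the lever is nearly down. I'll cover the last stretch slowly.

Request:
{"fn": "arm_command", "kwargs": {
  "increments": "0 0 0.002 0 0 0; 0 0.001 0.004 0 0 0; 0 0.001 0.006 0 0 0; 0 0.001 0.008 0 0 0; 0 0.001 0.009 0 0 0; 0 0.002 0.01 0 0 0; 0 0.002 0.011 0 0 0; 0 0.002 0.012 0 0 0; 0 0.002 0.012 0 0 0; 0 0.002 0.012 0 0 0"
}}

```text
clock: 11.45
tool_pos: [0.4591, -0.0627, 0.0601]
tool_rot: [0.002, 0.637, 0.771, 0.001]
contact_force: [-9.1, 2.2, 25.1]
width: 0.0007
```

Run:
```python
from h import *
rel(-.228,0,.056)
```

```text
st now [-0.2286 -0.0007  0.0601] F [-9.09  2.23 25.13] t 11.45
shift [0.0007 0.0006 0.0041] rot [ 0.23  0.12 -0.05]
```

Request:
{"fn": "arm_command", "kwargs": {
  "increments": "0 -0.001 0.001 0 0 0; 0 -0.001 0.001 0 0 0; 0 -0.001 0.001 0 0 0; 0 -0.001 0.001 0 0 0; 0 -0.001 0.001 0 0 0; 0 -0.001 0.001 0 0 0; 0 -0.001 0.001 0 0 0; 0 -0.001 0.001 0 0 0; 0 -0.001 0.001 0 0 0; 0 -0.001 0.001 0 0 0"
}}

```text
clock: 12.45
tool_pos: [0.4591, -0.0627, 0.06]
tool_rot: [0.003, 0.637, 0.771, 0.002]
contact_force: [-8.6, 2.3, 26.3]
width: 0.0007
```

Run:
```python
from h import *
rel(-.228,0,.056)
p,d=cams.capture("scene"); cv2.imwrite("pics/scene6.png",cv2.resize(p[120:420,130:450,::-1],None,fx=2,fy=2,interpolation=2))
t,dt=cams.capture("top"); cv2.imwrite("pics/top6.png",cv2.resize(t[60:360,180:460,::-1],None,fx=2,fy=2,interpolation=2))
# grate surface profile by depth, along station x at y=.0
vs,us=np.mgrid[75:345:3,230:380:3]; uv=np.c_[us.ravel(),vs.ravel()]
W=ondepth("top",uv,dt); S=np.array([w2st(w) for w in W])
k=(abs(S[:,1])<.075)&(S[:,0]>.03)&(S[:,0]<.22)&(S[:,2]>.1)&(S[:,2]<.2)
for a in np.arange(.04,.22,.01):
    z=S[k&(S[:,0]>=a)&(S[:,0]<a+.01),2]
    if len(z): print(round(a+.005,3),np.percentile(z,[50,95]).round(4),len(z))
k=(abs(S[:,1])<.008)&(S[:,2]>.03)&(S[:,2]<.15)&(S[:,0]<-.03)&(S[:,0]>-.2)
print("lever",S[k][np.argsort(S[k][:,0])].round(3)[::3].tolist())
```

```text
st now [-0.2286 -0.0007  0.06  ] F [-8.6   2.29 26.26] t 12.45
shift [0.0007 0.0006 0.004 ] rot [ 0.38  0.13 -0.04]
0.045 [0.1298 0.1337] 12
0.055 [0.1347 0.1364] 11
0.065 [0.1294 0.1311] 19
0.075 [0.157  0.1641] 70
0.085 [0.1619 0.1639] 55
0.095 [0.1587 0.1612] 50
0.105 [0.1556 0.1581] 54
0.115 [0.1526 0.1547] 49
0.125 [0.1489 0.1514] 36
0.135 [0.1456 0.1483] 26
0.145 [0.1422 0.1453] 27
0.155 [0.1396 0.1417] 26
0.165 [0.1355 0.1383] 27
0.175 [0.1331 0.1352] 23
0.185 [0.1303 0.134 ] 25
0.195 [0.1267 0.1293] 28
0.205 [0.1222 0.1256] 61
0.215 [0.12   0.1232] 38
lever [[-0.2, 0.006, 0.059], [-0.195, 0.005, 0.059], [-0.189, 0.004, 0.061], [-0.184, 0.003, 0.06], [-0.141, -0.003, 0.07], [-0.135, -0.004, 0.07], [-0.13, -0.005, 0.072], [-0.124, -0.006, 0.073], [-0.119, -0.006, 0.075], [-0.114, -0.007, 0.076], [-0.108, -0.003, 0.078], [-0.102, -0.004, 0.078], [-0.097, -0.004, 0.081], [-0.092, -0.005, 0.08], [-0.087, -0.006, 0.084], [-0.081, -0.007, 0.082], [-0.076, -0.008, 0.085], [-0.07, -0.003, 0.087], [-0.065, -0.004, 0.09], [-0.059, -0.005, 0.09], [-0.054, -0.0, 0.094], [-0.048, -0.001, 0.091], [-0.043, -0.002, 0.093], [-0.038, -0.003, 0.095], [-0.032, 0.002, 0.097]]
```

View pics/scene6.png

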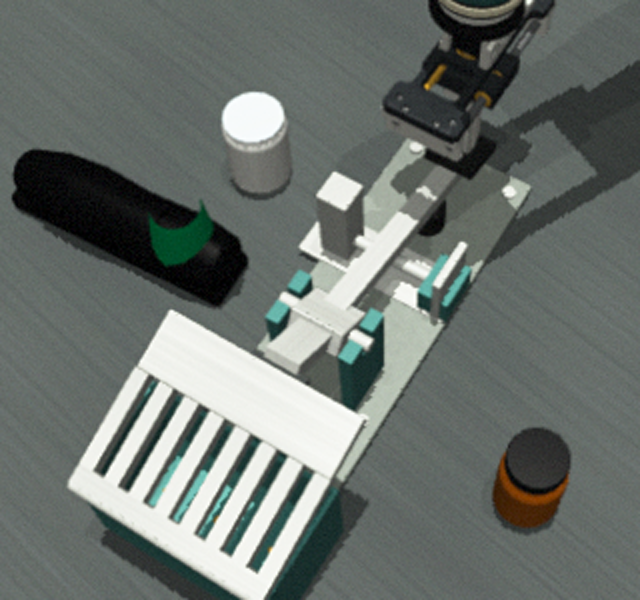

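View pics/top6.png

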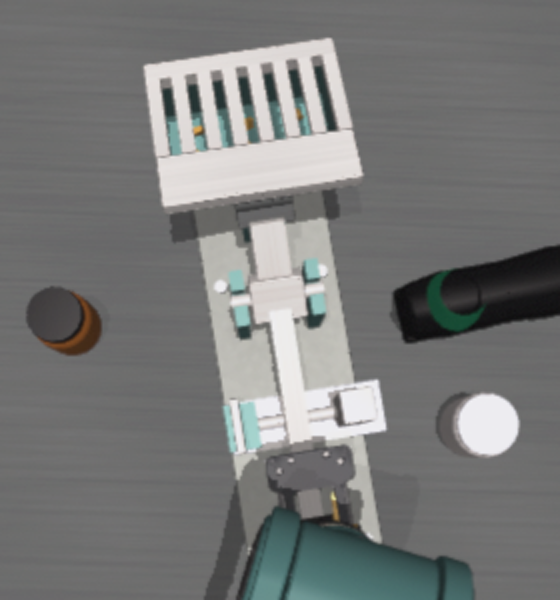

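The lever slopes about -0.25 rad and rests on the bumper. Its pin sits in both cheeks, and the lip is at about 0.164 m (expected 0.162). The stop block is clear, and the jar, tin and last haven't moved. I'm handing it in.

Run:
```python
from h import *
rel(-.228,0,.056)
print(manip.close_job())
```

```text
st now [-0.2286 -0.0007  0.06  ] F [-8.53  2.68 26.68] t 12.55
shift [0.0007 0.0006 0.004 ] rot [ 0.38  0.14 -0.04]
the job is handed in; nothing more can be done
None
```

I pushed the safety stop fully across, then pressed the pad down along the lever's arc onto the bumper. I handed the job in at 12.55 s, still pressing with about 27 N.

**Last checks:**
- **Stop:** it would not move further under 15.8 N. Its plate face was at about y = 0.058 m, as expected at the end stop, and the block was clear of the lever.
- **Lever:** it slopes down about 0.25 rad (0.26 expected), and its pin is still in the cradle.
- **Grate:** the lip is at about 0.164 m (about 0.162 m expected).
- **Bystanders:** the shoe last, tin and jar look unmoved in the pictures.

**Small disagreements:**
- The fingertips stopped at 60 mm, not the pad's nominal 56 mm. I put that down mostly to the vertical tool resting on the tilted pad by one edge.
- A sideways force of about 9 N remains at the pad, but it held steady over the last second.

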